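Register a detector housing against the stops of a microscope jig

ROBOT

A 7-joint arm with a two-finger parallel gripper is mounted at the origin on the work surface. World frame = base frame: x ahead of the robot, y to its left, z up, the work surface at z = 0. Lengths are in m, angles in rad, forces in N, time in s.
With the tool pointing down it reaches from about 0.4 to 0.85 m from the base axis. Payload 6.9 kg.
Tool frame: the origin (TCP) lies midway between the tips of the shut fingers; the grasp point (between the pads) lies behind it (ctrl.pinch_z is the z of the grasp point in the tool frame, in m); z points along the fingers, y is the direction in which the jaws open and shut (so a half turn about z gives the same grasp; the last joint's range is limited). The gripper opens to 85 mm and grips with 20 to 120 N. Pads are 22 mm wide; open, the fingers measure 114 mm over their backs; the gripper's body (76 mm by 85 mm) begins 54 mm behind the grasp point. The pads swing forward as they close: fully open they stand 13 mm farther back than shut.
Start: joints at [1.228, 0.507, -0.238, 1.5, 0.126, 1.149, -0.155], TCP at [0.271, -0.563, 0.231] pointing down, gripper open.
Joint ranges: [-3.08, 3.08], [-0.24, 2.05], [-1.43, 1.35], [0, 2.5], [-1.52, 4.66], [0.17, 1.96], [-2.89, 2.89]. Speed limits (rad/s): [2.39, 2.39, 3.14, 3.14, 3.14, 3.14, 3.14].

INTERFACE

Orientations are given as a unit quaternion [w, x, y, z].
In Python, from station import ctrl, get_state, vision, ticket, models gives the robot as it stands. Calls block until the motion is done:
- ctrl.movep(position, orientation): joint-space move of the TCP to a pose.
- ctrl.movel(position, frame=None, max_speed=0.15): straight line of the TCP; frame=None keeps the orientation; max_speed is the mean speed in m/s.
- ctrl.set_joints(angles): joint-space move.
- ctrl.ungrasp() and ctrl.close_gripper(force=None): open the fingers fully, or close them until they stop; force is the grip in N (None keeps the last).
- ctrl.pause(seconds).
- ctrl.ik(position, orientation): joint angles nearest the present ones, or None.
- get_state(): the state.
- vision.grab_frame(name): name is "side" or "top"; returns (picture, depth): 420x560x3 uint8, blue, green, red; 420x560 float32, m along the optical axis (not along the pixel's ray), 0 where there is no reading.
- vision.camera_info(name): a dict with "mtx" (3x3 intrinsics, pixels), "dist_coeffs" ([k1, k2, p1, p2, k3] as OpenCV has them; the pictures are not rectified), "R" (3x3) and "t" (3): a world point X has camera coordinates R X + t. Camera axes: x right, y down, z forward; pixel columns grow to the right and rows downward; lengths in m; the calibration is good to about 2 mm. A picture is of the moment at which its call begins. camera_info takes no time and is no camera call.
A pose or a line that the arm cannot do raises ctrl.Unreachable and nothing moves.
- ticket.close_job(): hands the job in, once; it reports no verdict.
Trained networks look in the newest picture that a camera, given by its name, has taken for a name from the list of things; names that differ only in an ending like _2 or _b are one class to them, and where a whole thing is asked for, a point or a joint stands for the part that bears it (a point fixed in the world has none). Each returns a list of dicts, best first, with "p" (0 to 1); they miss things now and then, are a little off and sometimes report something else, mostly with a low value. They report only what shows in the picture. A call takes as long as a camera call. They do not tell look-alikes from the thing itself.
- models.recognise(camera, target): "point" ([column, row] in pixels, amid what is visible of it).
- models.masks_of(camera, target): "mask" (420x560 bool, what is visible of it) and "point" ([column, row] in pixels, amid what is visible of it).
The state is a dict: "time": time; "qpos": joint angles; "qd": joint speeds; "tau": joint torques, N m; "tcp_pos": TCP position; "eef_rot": TCP orientation; "contact_force": force on the tool from outside, world axes, zero at the start; "wrist_torque": the same for the moment, N m; "width": finger opening in m.
Only numpy, scipy, OpenCV 4.12 (cv2) and the standard library are available. Lean on these libraries where they do the work, as an engineer would, in place of code of your own. Each camera call takes 0.05 s, during which the arm holds its last target.

TASK

Load the detector housing (the aluminium box with the round window and the two brass sockets on top) into the inspection jig: set it flat on the jig plate with its socket end away from the end stop, push its long side square against the two back pins, and then push its plain end against the end stop. It must finish fully home on both pins and on the end stop, lying free under the microscope. Do not knock the microscope, do not push so hard that the end stop shifts, and leave the other things on the table where they are.

Things in the scene. Friction and masses are not known exactly. Their poses are not given: they have to be found in the camera images.
- housing: detector housing: aluminium box 60 mm (x) by 120 mm (y) by 30 mm high, 0.25 to 0.5 kg; two brass sockets, 13 mm across, 12 mm tall, on its top at y = -43, x = +-14 mm, a flat round window in the middle; its -y end is the socket end, +y the plain end. Origin at the centre of its underside, z up. Starts flat on the table
- housing_back_a (a point): point on the housing's +x long side (the side that goes against the back pins), 40 mm from the middle towards the plain end, 10 mm above the underside
- housing_back_b (a point): point on the housing's +x long side, 40 mm from the middle towards the socket end, 10 mm above the underside
- housing_end (a point): middle of the housing's plain end face (+y), 10 mm above the underside
- jig: fixed aluminium plate, 12 mm thick, from x = -190 to 70 and y = -120 to 120 mm in its frame. Origin at table height below the microscope's axis; x away from the robot to the back pins, y along the row of pins to the end stop. The plate's front (x below -110 mm) is free to set things on. A housing fully home lies along these axes, its +x side at x = 30 mm, its underside at z = 12 mm
- back_pins: two fixed upright steel dowel pins, 12 mm across and 18 mm tall, standing on the plate 60 mm apart, at jig y = -40 and +20 mm; origin midway between them at the plate's top, axes as the jig's; their faces towards the housing lie at -6 mm in x (jig x = +30 mm)
- end_stop: adjustable end stop: steel block 30 mm wide (x), 18 mm tall, on the plate, on the jig's y axis; its face looks to -y. Origin at the middle of that face at the plate's top (z = 12 mm); axes as the jig's. Set anywhere from jig y = 46 to 74 mm and held by a thumbscrew that slips along y above about 35 N; it reaches 41 mm behind the face
- microscope: video microscope on a boom stand, fixed; origin and axes as the jig's. Base at x -85 to 105, y 145 to 345 mm, 22 mm high; column at x 20, y 265 mm, 422 mm high; boom at 283 mm height from there along -y to the lens over the jig's origin. Ring light 96 mm across at 140 to 168 mm height, lens above it up to 60 mm across, camera on top up to 385 mm
- ring_light (a point): centre of the underside of the microscope's ring light (96 mm across), 140 mm above the table, 98 mm above the top of a housing on the plate; it leaves no room for an upright gripper over or close to the place of the registered housing
- plain_box: bystander: lidded aluminium box without window or sockets, 150 x 50 x 34 mm; origin at the centre of its underside, y along its length
- flange: bystander: stainless steel ring flange, 70 mm across, hole 38 mm, 13 mm high; origin at the centre of its underside
- screwdriver: bystander: screwdriver lying on the table; its x axis runs along it, handle to -x
- beaker: bystander: glass beaker, 68 mm across, 90 mm high; origin at the centre of its underside
- jar: bystander: amber jar with a white cap, 56 mm across, 62 mm high; origin at the centre of its underside
- specimen_box: bystander: closed grey plastic box, 85 x 65 x 28 mm; origin at the centre of its underside
- wrench: bystander: wrench lying on the table; its x axis runs along it
- end_cap: bystander: steel disc, 60 mm across, 22 mm high; origin at the centre of its underside
Not all that is in view belongs to the job. Leave any pink look-alike of the housing alone.

How it is judged:
By the outcome, as a careful person would: the job done as asked, in the order asked, and still so for the second after the job is handed in, with the robot touching nothing.
It also fails if it takes over 67 s, if anything falls off the work surface, if the arm or the gripper's body presses on something with over 40 N, if the wrist force passes 120 N, or if a joint passes its speed limit or range.

## Working session

There is one attempt and no reset: what is moved stays moved. The work goes in short steps, each a Python script; the robot and the scene stay as the last script left them, time stands still between calls to the robot, and variables do not carry over. Pictures are saved under pics/ and viewed, and the job is handed in when it is done.

```bash
ls; mkdir -p pics; python3 - <<'E'
from station import ctrl,get_state,vision,models
import cv2
s=get_state();print(s['time'],s['tcp_pos'],s['eef_rot'],s['width'],ctrl.pinch_z)
for c in("side","top"):
    im,d=vision.grab_frame(c);cv2.imwrite(f"pics/{c}0.png",im)
    i=vision.camera_info(c);print(c,i)
    for n in("housing","jig","back_pins","end_stop"):
        print(n,[(round(r['p'],2),[round(float(v)) for v in r['point']]) for r in models.recognise(c,n)])
E
```

```text
pics
0.0 [ 0.27087713 -0.56266049  0.23039926] [-9.08341441e-04  9.74921088e-01  2.22548853e-01 -2.34902304e-04] 0.08549350641030626 -0.0187
side {'mtx': array([[522.12402626,   0.        , 288.07438208],
       [  0.        , 522.12402626, 210.27935288],
       [  0.        ,   0.        ,   1.        ]]), 'dist_coeffs': array([-0.04938665,  0.        ,  0.        ,  0.        ,  0.        ]), 'R': array([[-0.66293306, -0.74840269,  0.02032677],
       [-0.54887939,  0.46737296, -0.69303241],
       [ 0.50916714, -0.47059104, -0.7206198 ]]), 't': array([0.30820371, 0.41452082, 1.23718859])}
housing [(0.96, [398, 168]), (0.79, [352, 187]), (0.66, [397, 255])]
jig [(0.59, [206, 255])]
back_pins [(0.57, [188, 218]), (0.56, [227, 226])]
end_stop [(0.64, [213, 252])]
top {'mtx': array([[455.07131738,   0.        , 278.26033169],
       [  0.        , 455.07131738, 211.84667266],
       [  0.        ,   0.        ,   1.        ]]), 'dist_coeffs': array([-0.05986841,  0.        ,  0.        ,  0.        ,  0.        ]), 'R': array([[ 0.0090445 , -0.99994524,  0.00526411],
       [-0.998571  , -0.0093091 , -0.05262407],
       [ 0.05267019, -0.00478063, -0.99860052]]), 't': array([-0.07400589,  0.54735164,  1.48036024])}
housing [(0.96, [425, 222]), (0.77, [334, 290]), (0.71, [373, 209])]
jig [(0.58, [213, 194]), (0.26, [135, 284])]
back_pins []
end_stop [(0.66, [370, 211]), (0.6, [212, 189])]
```

View pics/side0.png

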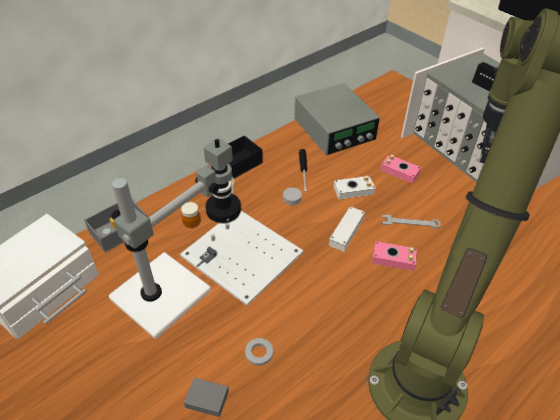

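View pics/top0.png

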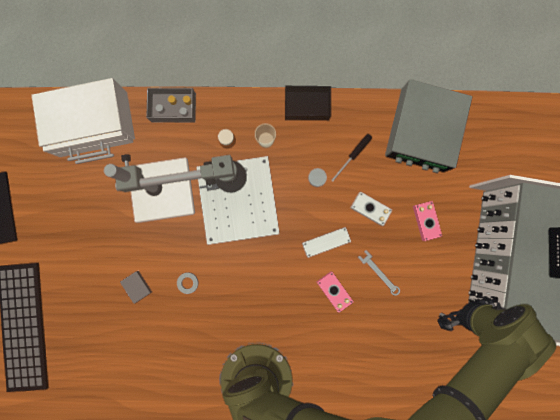

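```bash
cat > h.py <<'E'
import numpy as np,cv2
from station import ctrl,get_state,vision,models
def ray(c,px):
    i=vision.camera_info(c)
    u=cv2.undistortPoints(np.array(px,float).reshape(-1,1,2),i['mtx'],i['dist_coeffs'])[:,0]
    d=np.c_[u,np.ones(len(u))]@i['R']
    o=-i['R'].T@i['t']
    return o,d
def onz(c,px,z):
    o,d=ray(c,px); return o+d*((z-o[2])/d[:,2])[:,None]
def proj(c,X):
    i=vision.camera_info(c)
    return cv2.projectPoints(np.array(X,float).reshape(-1,1,3),cv2.Rodrigues(i['R'])[0],i['t'],i['mtx'],i['dist_coeffs'])[0][:,0]
def cloud(c,d):
    v,u=np.nonzero(d>0)
    i=vision.camera_info(c)
    n=cv2.undistortPoints(np.c_[u,v].astype(float).reshape(-1,1,2),i['mtx'],i['dist_coeffs'])[:,0]
    z=d[v,u]; P=np.c_[n*z[:,None],z]
    return (P-i['t'])@i['R'],u,v
E
python3 - <<'E'
import cv2,numpy as np
t=cv2.imread('pics/top0.png');s=cv2.imread('pics/side0.png')
a=cv2.resize(t[180:260,320:460],None,fx=5,fy=5,interpolation=cv2.INTER_CUBIC)
cv2.imwrite('pics/a.png',a)
cv2.imwrite('pics/b.png',cv2.resize(t[145:255,180:300],None,fx=5,fy=5,interpolation=cv2.INTER_CUBIC))
cv2.imwrite('pics/c.png',cv2.resize(s[160:310,170:370],None,fx=4,fy=4,interpolation=cv2.INTER_CUBIC))
E
```

```text
(no output)
```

View pics/a.png

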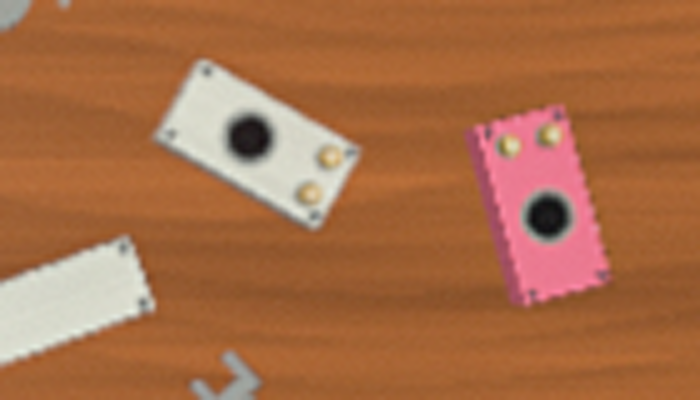

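View pics/b.png

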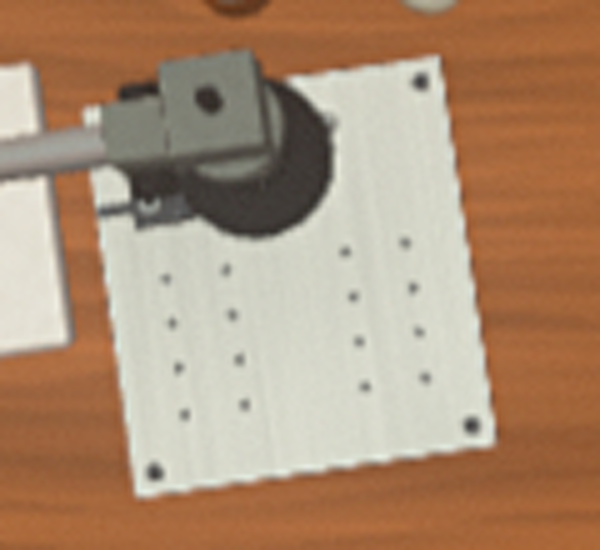

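View pics/c.png

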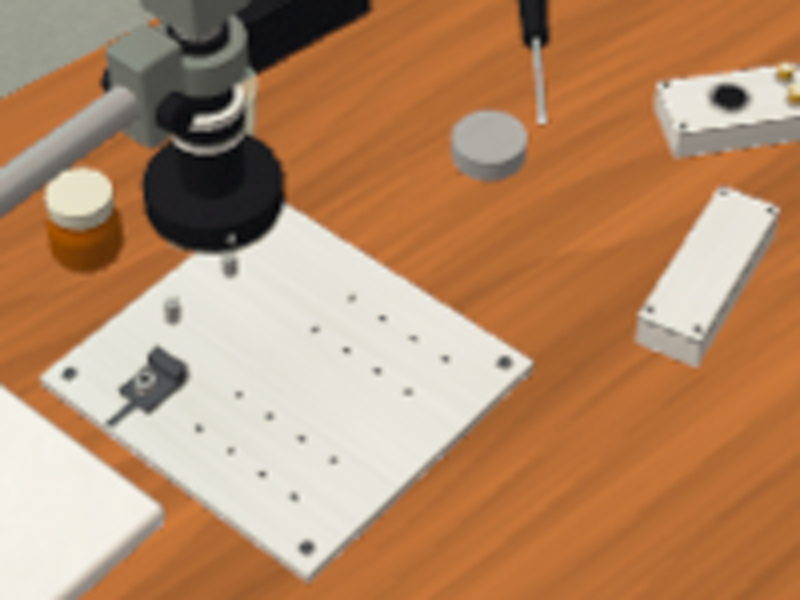

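Candidates in the top view: white housing with window and brass sockets at (372,209), which is my choice. Pink look-alikes are at (427,221) and (334,292), and the plain box without window is at (327,242). The crop confirms window and sockets, with the socket end to the lower right. Next I measure the poses.

```bash
cat > pose.py <<'E'
from h import *
from scipy.optimize import least_squares
# top pixel picks (crop px -> image)
f=lambda p,o,s:[((x+.5)/s+o[0]-.5,(y+.5)/s+o[1]-.5) for x,y in p]
def fit(obs,x0):
    def r(p):
        c,s=np.cos(p[2]),np.sin(p[2]);R=np.array([[c,-s],[s,c]]);out=[]
        for cam,L,px in obs:
            L=np.array(L,float)/1000;W=np.c_[L[:,:2]@R.T+p[:2],L[:,2]]
            out.append((proj(cam,W)-np.array(px)).ravel())
        return np.concatenate(out)
    q=least_squares(r,x0,loss='soft_l1');return q.x,r(q.x).reshape(-1,2).round(1).tolist()
E
python3 - <<'E'
from pose import *
T=(180,145)
jt=("top",[(70,-120,12),(-190,-120,12),(-190,120,12)],f([(440,57),(495,442),(138,496)],T,5))
js=("side",[(-190,-120,12),(-190,120,12),(70,120,12)],f([(532,363),(308,578),(42,380)],(170,160),4))
for o in([jt],[js],[jt,js]): print('jig',*fit(o,[.65,.1,.15]))
ht=("top",[(-30,60,30),(30,60,30),(30,-60,30),(-30,-60,30)],f([(155,138),(205,60),(360,150),(318,228)],(320,180),5))
hs=("side",[(-30,60,30),(30,60,30)],f([(672,133),(656,88)],(170,160),4))
for o in([ht],[ht,hs]): print('h',*fit(o,[.55,-.2,-.5]))
d=vision.grab_frame("top")[1]
P,u,v=cloud("top",d)
m=(abs(u-372)<6)&(abs(v-215)<3);print(np.median(P[m],0))
for n in("housing",):
    for r in models.masks_of("top",n):
        k=r['mask'];k8=k.astype('uint8');print(r['p'],r['point'],cv2.minAreaRect(cv2.findNonZero(k8)))
# end stop from side cloud
d=vision.grab_frame("side")[1];P,u,v=cloud("side",d)
m=(u>195)&(u<220)&(v>243)&(v<268)&(P[:,2]>.02)&(P[:,2]<.045);print(P[m].min(0),P[m].max(0),m.sum())
np.save('es.npy',P[m])
E
```

```text
jig [0.64685239 0.07572695 0.15569369] [[0.0, -0.4], [0.5, 0.3], [-0.5, 0.1]]
jig [0.64246363 0.08284552 0.15969356] [[0.6, -0.0], [0.2, 0.1], [-0.9, -0.3]]
jig [0.64521509 0.07923743 0.15764584] [[-1.1, -0.0], [-0.5, 0.7], [-1.4, 0.7], [0.8, -1.1], [0.4, -1.3], [-0.4, -1.5]]
h [ 0.56133372 -0.3731906  -0.51130118] [[0.5, 0.0], [-0.6, -0.3], [0.3, -0.0], [-0.2, 0.3]]
h [ 0.56146752 -0.3712092  -0.50139324] [[-0.1, 0.2], [-1.4, -0.2], [-0.3, -0.3], [-0.6, 0.1], [2.0, -1.0], [0.6, -2.4]]
[ 0.53971161 -0.37393686  0.03089993]
0.78 [335.0, 289.2] ((334.78375244140625, 290.7972717285156), (38.477970123291016, 19.413358688354492), 54.46232223510742)
0.58 [427.0, 221.3] ((427.07171630859375, 220.48069763183594), (38.1789665222168, 21.726354598999023), 74.93151092529297)
0.55 [370.9, 208.0] ((370.7977600097656, 208.1236114501953), (37.311927795410156, 19.927959442138672), 32.0053825378418)
[0.61500429 0.13235435 0.02002431] [0.65188245 0.17728146 0.03027749] 79
```

```bash
python3 - <<'E'
from pose import *
a=f([(471,426),(154,472),(421,81)],(180,145),5); b=f([(504,363),(307,548),(69,373)],(170,160),4)
print(onz("top",a,.012).round(4)); print(onz("side",b,.012).round(4))
# housing window
print(onz("top",f([(249,137)],(320,180),5),.03).round(4), onz("side",f([(730,97)],(170,160),4),.03).round(4))
print(onz("top",f([(330,157),(309,193)],(320,180),5),.042).round(4))
for c in("top","side"):
    d=vision.grab_frame(c)[1];P,u,v=cloud(c,d)
    for X,Y in((.45,-.1),(.45,.25),(.52,.07),(.6,-.2)):
        m=np.hypot(P[:,0]-X,P[:,1]-Y)<.025;m&=abs(P[:,2])<.1;print(c,X,Y,np.median(P[m,2]).round(4))
p,th=[.6455,.0785],.157
c,s=np.cos(th),np.sin(th)
E_=np.load('es.npy');L=(E_[:,:2]-p)@np.array([[c,-s],[s,c]])
o=np.argsort(L[:,1]);print(np.c_[L,E_[:,2]][o][::3].round(4))
E
```

```text
[[ 0.489  -0.0549  0.012 ]
 [ 0.4568  0.153   0.012 ]
 [ 0.717  -0.0196  0.012 ]]
[[ 0.4882 -0.0493  0.012 ]
 [ 0.4553  0.157   0.012 ]
 [ 0.6829  0.1928  0.012 ]]
[[ 0.5658 -0.3663  0.03  ]] [[ 0.5639 -0.3613  0.03  ]]
[[ 0.5526 -0.4166  0.042 ]
 [ 0.5291 -0.4028  0.042 ]]
top 0.45 -0.1 0.0008
top 0.45 0.25 0.0008
top 0.52 0.07 0.0125
top 0.6 -0.2 0.0015
side 0.45 -0.1 -0.0025
side 0.45 0.25 -0.0009
side 0.52 0.07 0.0092
side 0.6 -0.2 -0.0028
[[-0.0041  0.0556  0.0239]
 [ 0.0107  0.0566  0.0265]
 [ 0.0017  0.0576  0.0257]
 [ 0.0038  0.059   0.0297]
 [ 0.0109  0.06    0.0295]
 [-0.0096  0.0606  0.0285]
 [ 0.0065  0.0614  0.0209]
 [ 0.0089  0.0621  0.0286]
 [-0.0122  0.0632  0.0284]
 [-0.0041  0.0637  0.0225]
 [-0.0019  0.0651  0.0264]
 [-0.0056  0.0654  0.0208]
 [ 0.0018  0.0657  0.0241]
 [ 0.0053  0.066   0.0261]
 [ 0.0045  0.0671  0.0233]
 [ 0.0001  0.0675  0.0227]
 [ 0.0104  0.0695  0.0208]
 [-0.0072  0.0789  0.0213]
 [-0.0007  0.0798  0.0258]
 [-0.018   0.0814  0.0235]
 [ 0.0042  0.0829  0.0249]
 [ 0.0035  0.084   0.022 ]
 [-0.0069  0.0856  0.0274]
 [-0.0045  0.0872  0.027 ]
 [-0.0072  0.0903  0.0232]
 [-0.0002  0.0913  0.0229]
 [ 0.0034  0.0995  0.0233]]
```

```bash
cat > plan.py <<'E'
from h import *
from scipy.spatial.transform import Rotation as Ro
J=np.array([.646,.0785]);TH=.1575
JR=np.array([[np.cos(TH),-np.sin(TH)],[np.sin(TH),np.cos(TH)]])
def jw(x,y,z): return np.r_[JR@[x/1000,y/1000]+J,z/1000]
def jd(v): return np.r_[JR@v[:2],v[2]]
def quat(z,y):
    z=np.array(z,float);z/=np.linalg.norm(z);y=np.array(y,float);y-=z*(y@z);y/=np.linalg.norm(y)
    q=Ro.from_matrix(np.c_[np.cross(y,z),y,z]).as_quat();return [q[3],*q[:3]]
def F(): return get_state()['contact_force']
E
python3 - <<'E'
from plan import *
print(get_state()['time'],F())
H=np.array([.5608,-.3705]);th=-.505
def t(n,p,q):
    r=ctrl.ik(p,q);print(n,None if r is None else np.round(r,2))
for s in(1,-1):
    hx=s*np.array([np.cos(th),np.sin(th),0]);jx=s*np.r_[JR[:,0],0]
    t('grasp',[*H,-.003],quat([0,0,-1],hx)); t('up',[*H,.12],quat([0,0,-1],hx))
    t('place',jw(-140,-28,9),quat([0,0,-1],jx)); t('placeup',jw(-140,-28,100),quat([0,0,-1],jx))
for a in(35,45,55):
  a_=np.radians(a)
  for s in(1,-1):
    q=quat(jd([np.sin(a_),0,-np.cos(a_)]),s*jd([0,1,0]))
    t(f'px{a}{s} start',jw(-200,-28,26),q);t('px end',jw(-25,-28,26),q)
  for az in(90,45,60):
   for s in(1,-1):
    z=jd([np.sin(a_)*np.cos(np.radians(az)),np.sin(a_)*np.sin(np.radians(az)),-np.cos(a_)])
    q=quat(z,s*np.cross(z,[0,0,1]))
    t(f'py{a}{az}{s}',jw(0,-110,26),q);t('pyend',jw(0,-60,26),q)
E
```

```text
0.75 [ 0.19701065  0.22927777 -0.20431374]
grasp [ 0.73  0.83 -0.32  1.6   0.34  0.77 -0.25]
up [ 0.76  0.69 -0.38  1.51  0.29  1.   -0.2 ]
place [ 0.24  0.68 -0.53  2.04  0.61  0.58 -0.56]
placeup [ 0.36  0.56 -0.7   1.96  0.5   0.8  -0.47]
grasp [ 0.34  0.85  0.38  1.61 -0.41  0.76 -2.75]
up [ 0.33  0.7   0.39  1.51 -0.3   0.99 -2.84]
place [-0.66  0.86  0.95  2.05 -1.02  0.81 -2.05]
placeup [-0.76  0.78  1.15  1.98 -0.87  1.   -2.17]
px351 start None
px end [ 0.62  1.01 -1.23  2.3   2.07  0.96 -0.21]
px35-1 start None
px end [ 0.2   0.7  -0.44  2.3   2.67  0.49  2.17]
py35901 [ 0.67  1.04 -0.78  1.42  0.08  1.04  0.25]
pyend [ 0.64  1.04 -0.82  1.49  0.11  0.97  0.16]
py3590-1 [ 0.28  0.93  0.02  1.43 -0.61  1.16 -2.33]
pyend [ 0.23  0.9  -0.01  1.5  -0.64  1.09 -2.36]
py35451 [ 0.73  0.87 -0.7   1.89 -0.2   0.3  -0.16]
pyend [ 0.66  0.85 -0.7   1.95 -0.23  0.21 -0.19]
py3545-1 [ 0.34  0.77 -0.05  1.9  -1.16  0.6  -2.43]
pyend [ 0.3   0.75 -0.12  1.96 -1.24  0.5  -2.41]
py35601 [ 0.74  0.92 -0.73  1.74 -0.08  0.55 -0.03]
pyend [ 0.68  0.9  -0.73  1.81 -0.11  0.47 -0.07]
py3560-1 [
[... 818 characters left out ...]
5  1.83 -1.16  0.84 -2.21]
px551 start None
px end None
px55-1 start None
px end None
py55901 [ 0.73  1.21 -0.78  1.27 -0.16  1.24  0.47]
pyend [ 0.71  1.2  -0.81  1.37 -0.16  1.14  0.43]
py5590-1 [ 0.37  1.1   0.04  1.28 -0.81  1.47 -2.19]
pyend [ 0.33  1.07  0.02  1.37 -0.84  1.39 -2.18]
py55451 [ 1.    1.11 -0.93  1.95 -0.74  0.23  0.61]
pyend [ 1.06  1.29 -1.24  2.03  1.29  0.2  -1.39]
py5545-1 [ 0.51  0.91 -0.09  1.96 -1.52  0.87 -1.91]
pyend [ 0.88  1.05 -0.82  2.03 -1.43  0.26 -1.9 ]
py55601 [ 0.91  1.1  -0.81  1.74 -0.46  0.6   0.47]
pyend [ 0.87  1.09 -0.83  1.82 -0.54  0.5   0.51]
py5560-1 [ 0.46  0.96  0.01  1.74 -1.2   1.07 -2.08]
pyend [ 0.43  0.93 -0.05  1.83 -1.27  0.98 -2.03]
```

```bash
python3 - <<'E'
from plan import *
for a in(0,15,20,25,30,35,40):
  a_=np.radians(a)
  for s in(1,-1):
    q=quat(jd([np.sin(a_),0,-np.cos(a_)]),s*jd([0,1,0]))
    o=[]
    for x in range(-180,-20,10):
        best=None
        r=ctrl.ik(jw(x,-28,26),q)
        o.append('.' if r is None else f"{r[3]:.2f}/{r[4]:.1f}")
    print(a,s,' '.join(o))
E
```

```text
0 1 2.13/0.8 2.10/0.8 2.08/0.8 2.05/0.8 2.03/0.9 2.00/0.9 1.98/0.9 1.95/0.9 1.92/0.8 1.90/0.8 1.87/0.8 1.84/0.8 1.81/0.8 1.79/0.8 1.76/0.8 1.73/0.8
0 -1 2.13/0.3 2.11/0.3 2.08/0.3 2.06/0.3 2.03/0.3 2.01/0.2 1.98/0.2 1.95/0.2 1.93/0.2 1.90/0.2 1.87/0.2 1.85/0.2 1.82/0.2 1.79/0.2 1.76/0.2 1.73/0.2
15 1 2.37/1.5 2.34/1.5 2.32/1.4 2.30/1.4 2.27/1.4 2.25/1.4 2.22/1.4 2.20/1.4 2.17/1.3 2.15/1.3 2.12/1.3 2.10/1.3 2.07/1.2 2.04/1.2 2.02/1.2 1.99/1.2
15 -1 2.38/4.6 . . 2.31/-1.5 2.28/-1.4 2.26/-1.3 2.23/-1.2 2.21/-1.2 2.18/-1.1 2.16/-1.1 2.13/-0.6 2.10/0.1 2.08/0.1 2.05/0.1 2.02/0.1 2.00/0.1
20 1 2.45/1.7 2.43/1.7 2.40/1.7 2.38/2.1 2.36/1.9 2.33/1.7 2.30/1.7 2.28/1.6 2.25/1.6 2.23/1.6 2.20/1.6 2.18/1.5 2.15/1.5 2.13/1.4 2.10/1.4 2.08/1.4
20 -1 2.46/2.7 2.43/2.6 2.41/2.5 2.38/2.1 2.36/2.0 2.33/1.9 2.31/4.3 2.29/4.4 2.26/4.5 2.24/4.6 2.22/4.6 2.19/4.6 2.16/-1.5 2.14/-1.4 2.11/-1.4 2.08/-1.3
25 1 . . 2.48/1.9 2.46/2.1 2.44/2.2 2.41/1.8 2.39/2.2 2.36/2.1 2.34/2.2 2.31/2.1 2.29/2.0 2.26/1.9 2.23/1.8 2.21/1.8 2.19/1.9 2.16/2.0
25 -1 . . 2.49/2.6 2.46/2.5 2.44/2.5 2.41/2.5 2.39/2.4 2.36/2.4 2.34/2.7 2.31/2.6 2.29/2.6 2.26/2.5 2.24/2.5 2.21/2.0 2.19/2.0 2.17/4.3
30 1 . . . . . 2.49/2.0 2.46/2.0 2.44/2.0 2.41/2.0 2.39/2.4 2.37/2.4 2.34/2.4 2.31/2.4 2.29/2.4 2.26/2.3 2.24/2.0
30 -1 . . . . . 2.49/2.5 2.47/2.5 2.44/2.4 2.42/2.6 2.39/2.6 2.37/2.6 2.34/2.6 2.32/2.5 2.29/2.5 2.26/2.5 2.24/2.4
35 1 . . . . . . . . 2.49/2.2 2.46/2.1 2.44/2.1 2.41/2.1 2.39/2.1 2.36/2.1 2.34/2.1 2.31/2.1
35 -1 . . . . . . . . 2.49/2.6 2.47/2.6 2.44/2.6 2.42/2.6 2.39/2.5 2.36/2.5 2.34/2.5 2.32/2.7
40 1 . . . . . . . . . . . 2.49/2.3 2.46/2.3 2.43/2.3 2.41/2.2 2.38/2.2
40 -1 . . . . . . . . . . . 2.49/2.5 2.46/2.5 2.44/2.7 2.41/2.7 2.39/2.6
```

```bash
python3 - <<'E'
from plan import *
H=np.array([.5608,-.3705]);th=-.505
q=quat([0,0,-1],[np.cos(th),np.sin(th),0])
ctrl.movep([*H,.10],q); print(get_state()['time'])
ctrl.movel([*H,-.003],max_speed=.12);s=get_state();print(s['time'],s['tcp_pos'],F())
ctrl.close_gripper(50);s=get_state();print(s['time'],s['width'],F())
ctrl.movel([*H,.10],max_speed=.15);s=get_state();print(s['time'],s['width'],F())
for c in("side","top"): cv2.imwrite(f"pics/{c}1.png",vision.grab_frame(c)[0])
E
```

```text
2.1417
3.15 [ 0.56133987 -0.3708197  -0.00219469] [ 0.02036683 -0.69527152  0.4328577 ]
3.5083 0.059275288190410606 [ 1.42083013 -0.44861718  5.111407  ]
4.3417 0.0597657167398588 [-0.38002925 -0.20434494 -4.60631422]
```

```bash
python3 -c "
import cv2,numpy as np
a=cv2.imread('pics/side1.png')[100:300,280:480];b=cv2.imread('pics/top1.png')[150:350,300:500]
cv2.imwrite('pics/g1.png',cv2.resize(np.hstack([a,b]),None,fx=2,fy=2,interpolation=2))"
```

```text
(no output)
```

View pics/g1.png

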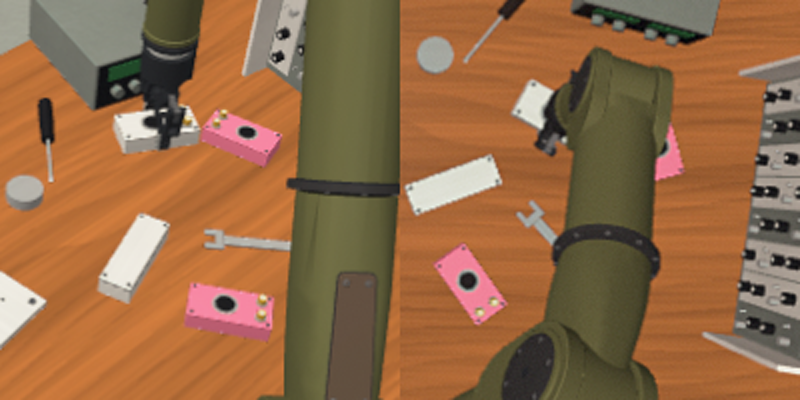

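The housing is held level at 59.8 mm width, and the bystanders are untouched (side crop: housing at about (157,128)). Next I carry and place it.

```bash
python3 - <<'E'
from plan import *
q=quat([0,0,-1],np.r_[JR[:,0],0])
ctrl.movel(jw(-135,-60,110),frame=q,max_speed=.25)
ctrl.movel(jw(-120,-28,60),max_speed=.12)
ctrl.movel(jw(-120,-28,15),max_speed=.08);f0=F();s=get_state();print(s['time'],s['tcp_pos']-jw(-120,-28,15),f0)
z=13
while z>5:
    ctrl.movel(jw(-120,-28,z),max_speed=.03);f=F()-f0
    if f[2]>3: break
    z-=.7
print(z,f,get_state()['time'])
ctrl.ungrasp();print(get_state()['tcp_pos'],F(),get_state()['time'])
ctrl.movel(jw(-120,-28,70),max_speed=.12)
ctrl.movel(jw(-190,-28,90),max_speed=.15)
print(get_state()['time'])
for c in("side","top"): cv2.imwrite(f"pics/{c}2.png",vision.grab_frame(c)[0])
E
python3 -c "
import cv2,numpy as np
a=cv2.imread('pics/side2.png')[160:320,150:350];b=cv2.imread('pics/top2.png')[120:280,150:350]
cv2.imwrite('pics/g2.png',cv2.resize(np.hstack([a,b]),None,fx=2,fy=2,interpolation=2))"
```

```text
7.45 [0.00015396 0.00014092 0.00014498] [-0.39663805  1.43817672 -3.48503007]
10.200000000000003 [-0.43116201 -0.43366607  3.38136174] 8.7
[0.53203728 0.03202668 0.01029487] [ 0.19711064 -0.59525719 -0.67477284] 9.0833
10.3667
```

View pics/g2.png

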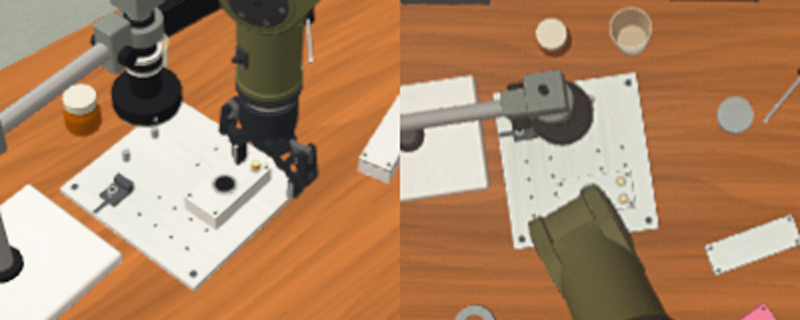

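```bash
cat > look.py <<'E'
from plan import *
import sys
n=sys.argv[1]
for c in("side","top"):
    im=vision.grab_frame(c)[0];cv2.imwrite(f"pics/{c}_{n}.png",im)
s,t=cv2.imread(f'pics/side_{n}.png'),cv2.imread(f'pics/top_{n}.png')
cv2.imwrite(f'pics/z_{n}.png',cv2.resize(s[170:310,170:340],None,fx=4.6,fy=4.2,interpolation=2)) if 0 else cv2.imwrite(f'pics/z_{n}.png',cv2.resize(s[180:300,170:330],None,fx=5,fy=5,interpolation=2))
cv2.imwrite(f'pics/t_{n}.png',cv2.resize(t[145:255,180:300],None,fx=5,fy=5,interpolation=2))
E
python3 - <<'E'
from plan import *
import cv2
P=onz("top",[(260,211),(262.2,219)],.054)[:,:2]
top=np.array([.6469,.0757])
print((P-top)@JR*1000)
for c,n in(("side",(180,300,170,330)),("top",(145,255,180,300))):
    im=cv2.imread(f"pics/{c}2.png")[n[0]:n[1],n[2]:n[3]];cv2.imwrite(f"pics/q_{c}.png",cv2.resize(im,None,fx=5,fy=5,interpolation=2))
E
```

```text
[[-111.07814943  -69.49896449]
 [-137.44409445  -72.7177245 ]]
```

View pics/q_side.png

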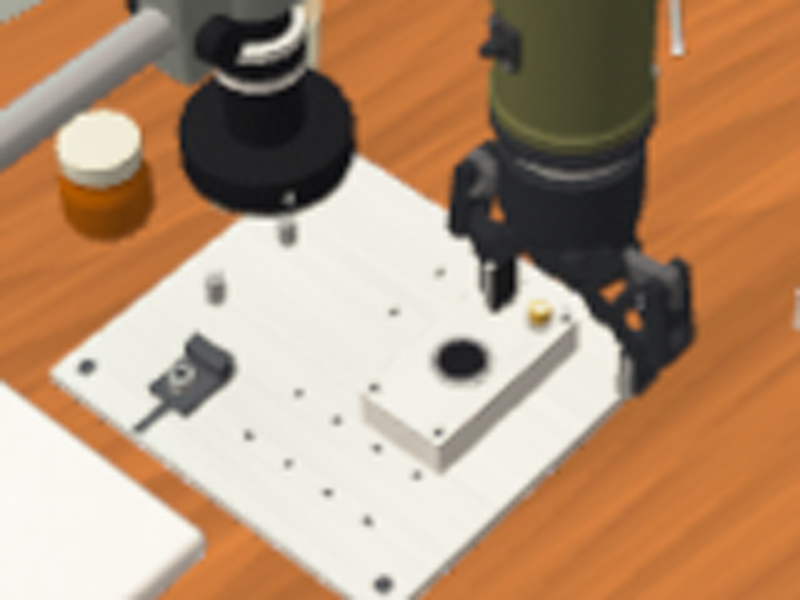

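```bash
python3 - <<'E'
from plan import *
js=np.array([.6425,.0828])
px=[(170+(x+.5)/5-.5,180+(y+.5)/5-.5) for x,y in[(200,333),(236,362)]]
print((onz("side",px,.030)[:,:2]-js)@JR*1000)
px=[(170+(x+.5)/5-.5,180+(y+.5)/5-.5) for x,y in[(216,303),(287,243)]]
print((onz("side",px,.012)[:,:2]-js)@JR*1000)
# push feasibility with open fingers
for x,a,z in((-168,20,30),(-165,20,13),(-160,22,13),(-130,26,13),(-100,30,13),(-60,35,13),(-33,35,13)):
    a_=np.radians(a);q=quat(jd([np.sin(a_),0,-np.cos(a_)]),jd([0,1,0]));r=ctrl.ik(jw(x,-28,z),q);print(x,a,None if r is None else np.round(r,2))
E
```

```text
[[ 13.68332968  52.35671256]
 [-16.85797337  54.21043987]]
[[ 34.82443414  20.64914308]
 [ 36.12903441 -40.04872223]]
-168 20 [ 0.36  0.59 -0.65  2.42  1.95  0.37 -0.32]
-165 20 [ 0.36  0.64 -0.66  2.43  2.04  0.41 -0.41]
-160 22 [ 0.42  0.68 -0.76  2.45  2.07  0.5  -0.44]
-130 26 [ 0.46  0.74 -0.84  2.44  2.15  0.61 -0.48]
-100 30 [ 0.45  0.77 -0.83  2.42  2.27  0.66 -0.57]
-60 35 [ 0.42  0.81 -0.8   2.4   2.41  0.73 -0.67]
-33 35 [ 0.42  0.82 -0.79  2.33  2.36  0.68 -0.6 ]
```

```bash
python3 - <<'E'
from plan import *
def Q(a): a=np.radians(a);return quat(jd([np.sin(a),0,-np.cos(a)]),jd([0,1,0]))
for x in(-176,-172,-170): 
    r=ctrl.ik(jw(x,-28,13),Q(19)); print(x,r is not None)
ctrl.movep(jw(-180,-28,75),Q(17)); print(get_state()['time'],get_state()['qpos'].round(2) if hasattr(get_state()['qpos'],'round') else '')
ctrl.movel(jw(-174,-28,13),frame=Q(19),max_speed=.12); f0=F();print(get_state()['time'],f0)
ctrl.movel(jw(-110,-28,13),frame=Q(28),max_speed=.05); print(get_state()['time'],JR.T@(F()-f0)[:2],F()-f0)
E
python3 look.py 3
```

```text
-176 True
-172 True
-170 True
11.275 [ 0.39  0.47 -0.66  2.35  1.24  0.3   0.37]
12.2583 [ 0.24150352  0.21782314 -0.18076211]
13.6917 [-0.84854005  0.38006459] [-0.89765024  0.24226713 -0.83645048]
```

View pics/z_3.png

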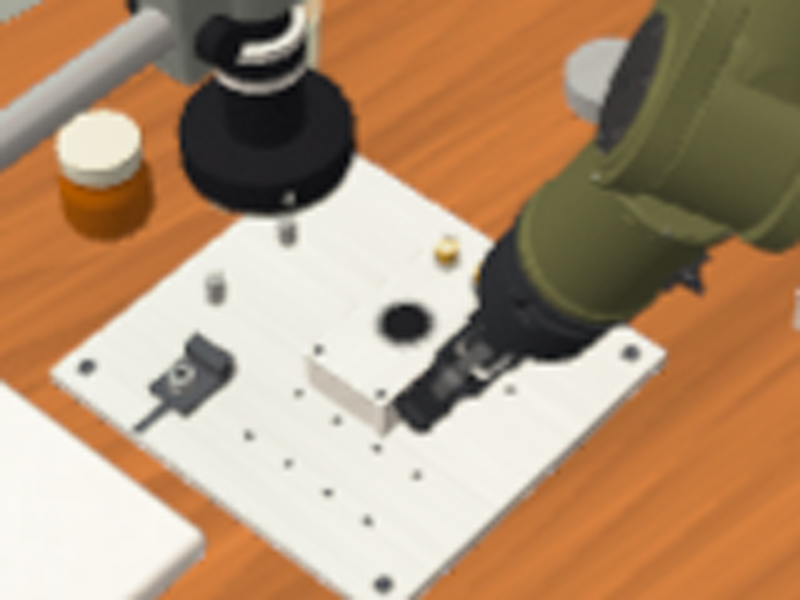

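The push works: the housing is square in front of the open fingers, and there is clear room to the ring light (265,155). Next I continue to just short of the pins.

```bash
python3 - <<'E'
from plan import *
def Q(a): a=np.radians(a);return quat(jd([np.sin(a),0,-np.cos(a)]),jd([0,1,0]))
f0=F()
ctrl.movel(jw(-60,-28,13),frame=Q(35),max_speed=.05);print(JR.T@(F())[:2])
ctrl.movel(jw(-44,-28,13),frame=Q(36),max_speed=.05);print(get_state()['time'],JR.T@(F())[:2])
E
python3 look.py 4
```

```text
[-2.36166672  0.31011891]
15.4083 [-0.44493373  0.42633981]
```

View pics/z_4.png

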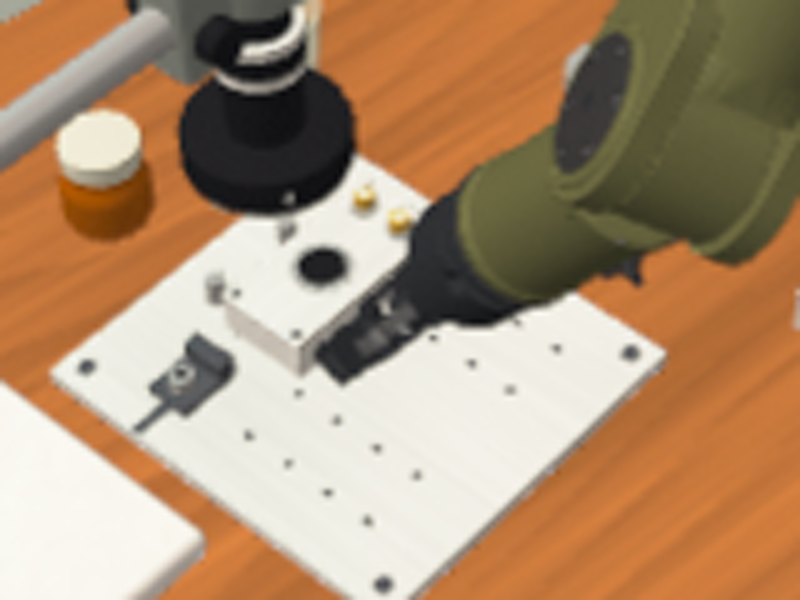

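View pics/t_4.png

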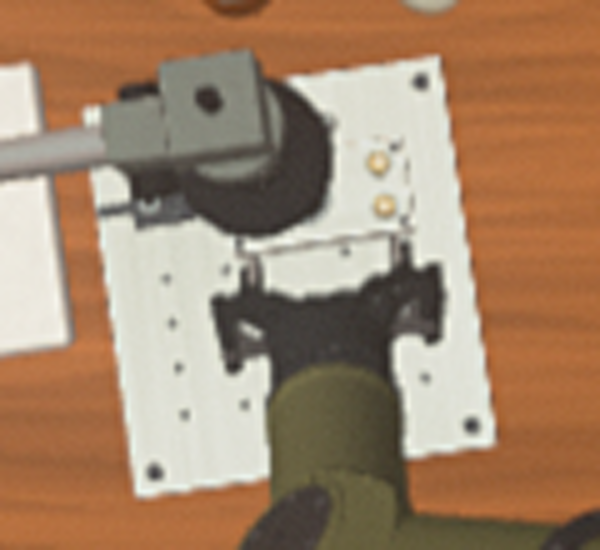

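```bash
python3 - <<'E'
from plan import *
x=-43.
while x<-20:
    ctrl.movel(jw(x,-28,13),max_speed=.03);f=JR.T@F()[:2]
    if f[0]<-7: break
    x+=.8
s=get_state();print(x,f,s['wrist_torque'],s['time'])
ctrl.movel(jw(x-22,-28,13),max_speed=.08)
print(get_state()['time'],F())
E
python3 look.py 5
```

```text
-26.20000000000003 [-8.93466084 -0.6764359 ] [-0.33429903  1.38723047 -0.10451943] 21.0083
21.4333 [ 0.03393564  0.01093764 -0.880421  ]
```

View pics/z_5.png

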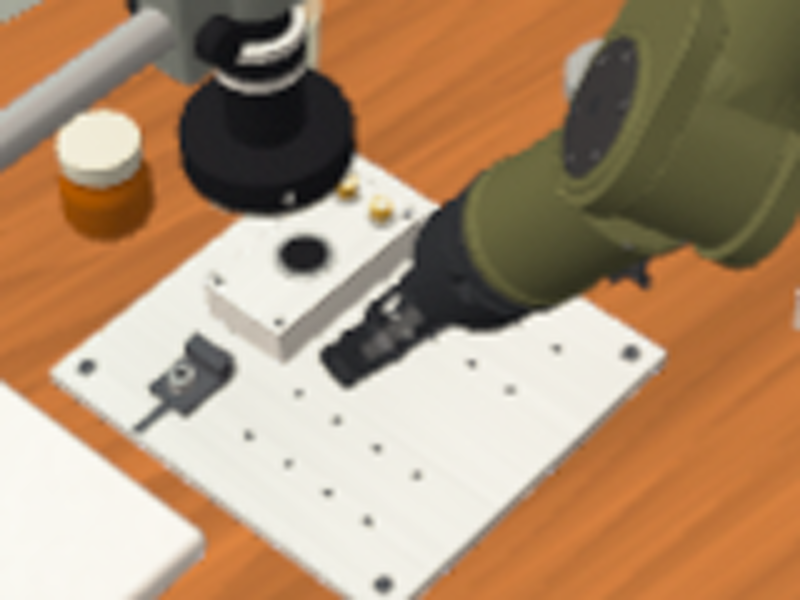

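```bash
python3 - <<'E'
from plan import *
def Q(a): a=np.radians(a);return quat(jd([np.sin(a),0,-np.cos(a)]),jd([0,1,0]))
ctrl.movel(jw(-62,-11,23),frame=Q(36),max_speed=.1)
ctrl.close_gripper(40)
ctrl.movel(jw(-42,-11,23),max_speed=.06);f0=JR.T@F()[:2];print(f0,get_state()['time'])
x=-41.
while x<-22:
    ctrl.movel(jw(x,-11,23),max_speed=.04);f=JR.T@F()[:2]
    if f[0]<-11: break
    x+=1
s=get_state();print(x,f,s['time'],((s['tcp_pos'][:2]-J)@JR*1000).round(2))
ctrl.movel(jw(-75,-20,35),max_speed=.12)
ctrl.movel(jw(-105,-60,90),max_speed=.2)
print(get_state()['time'])
a=np.radians(45);z=jd([0,np.sin(a),-np.cos(a)])
for sg in(1,-1):
    q=quat(z,sg*jd([1,0,0]))
    for p in((-20,-160,100),(0,-125,24),(0,-70,24)):
        r=ctrl.ik(jw(*p),q);print(sg,None if r is None else np.round(r,2))
print(np.round(s['qpos'],2))
E
python3 look.py 6
```

```text
[0.04681513 0.0056673 ] 23.175
-33.0 [-12.19960954  -0.19494266] 25.425 [-35.25 -10.84]
26.475
1 [ 0.9   1.21 -1.23  1.28  0.31  1.34  0.06]
1 [ 0.85  1.31 -1.23  1.32  0.41  1.24  0.03]
1 [ 0.82  1.3  -1.23  1.41  0.41  1.13 -0.04]
-1 [ 0.79  1.06 -0.83  1.29 -0.03  1.29 -2.79]
-1 [ 0.74  1.15 -0.83  1.32  0.01  1.16 -2.8 ]
-1 [ 0.69  1.12 -0.83  1.42 -0.02  1.06 -2.83]
[ 0.42  0.83 -0.87  2.34  2.31  0.74 -0.58]
```

View pics/z_6.png

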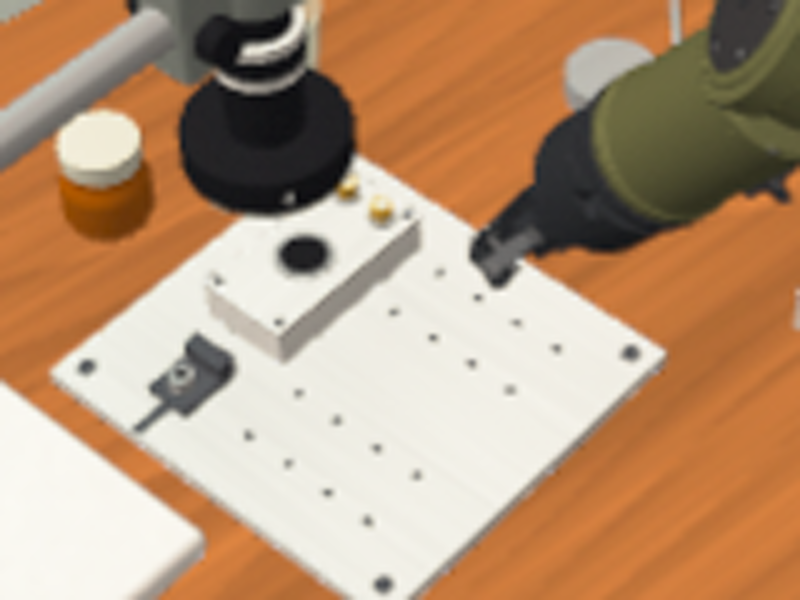

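```bash
python3 - <<'E'
from plan import *
a=np.radians(45);z=jd([0,np.sin(a),-np.cos(a)]);q=quat(z,-jd([1,0,0]))
ctrl.movel(jw(-110,-140,130),max_speed=.25)
try: ctrl.movel(jw(0,-165,110),frame=q,max_speed=.15)
except ctrl.Unreachable as e:
    print('unr',e); ctrl.movep(jw(0,-165,110),q)
print(get_state()['time'],np.round(get_state()['qpos'],2))
ctrl.movel(jw(2,-120,24),max_speed=.15);print(get_state()['time'],JR.T@F()[:2],np.round(get_state()['qpos'],2))
E
python3 look.py 7
```

```text
unr the arm cannot follow that straight line within its joint ranges
29.1333 [ 0.76  1.07 -0.83  1.21 -0.03  1.34 -2.81]
29.9333 [-0.00730446  0.00740625] [ 0.72  1.14 -0.81  1.32 -0.01  1.16 -2.79]
```

View pics/z_7.png

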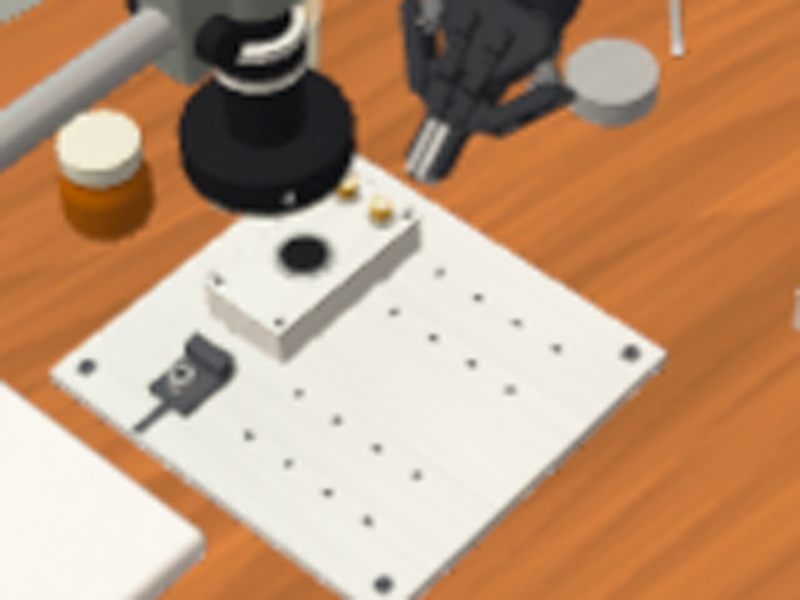

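View pics/t_7.png

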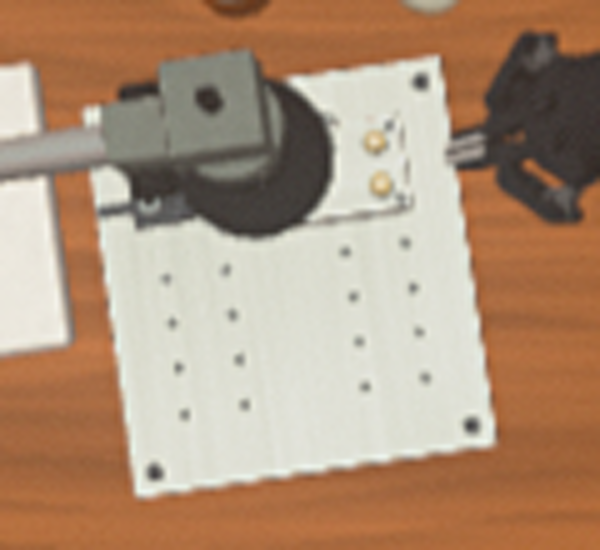

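```bash
python3 - <<'E'
from plan import *
ctrl.movel(jw(2,-100,24),max_speed=.08)
ctrl.movel(jw(2,-84,24),max_speed=.04);f=JR.T@F()[:2];print(f,get_state()['time'])
y=-83.;L=[]
while y<-60:
    ctrl.movel(jw(2,y,24),max_speed=.04);f=JR.T@F()[:2];L.append((y,round(f[1],1),round(f[0],1)))
    if f[1]<-10: break
    y+=1
s=get_state();print(L,s['time'],((s['tcp_pos'][:2]-J)@JR*1000).round(2))
ctrl.movel(jw(2,-120,30),max_speed=.1);print(get_state()['time'])
E
python3 look.py 8
```

```text
[-0.42067609  0.60290154] 30.9833
[(-83.0, np.float64(0.1), np.float64(-0.2)), (-82.0, np.float64(-0.3), np.float64(-0.8)), (-81.0, np.float64(-2.6), np.float64(0.7)), (-80.0, np.float64(-1.7), np.float64(0.5)), (-79.0, np.float64(-1.5), np.float64(-0.9)), (-78.0, np.float64(-2.2), np.float64(-0.4)), (-77.0, np.float64(-2.0), np.float64(-1.5)), (-76.0, np.float64(-1.5), np.float64(0.2)), (-75.0, np.float64(-0.6), np.float64(-1.3)), (-74.0, np.float64(-1.7), np.float64(0.5)), (-73.0, np.float64(-0.7), np.float64(-0.6)), (-72.0, np.float64(-4.7), np.float64(-0.8)), (-71.0, np.float64(-8.0), np.float64(-1.7)), (-70.0, np.float64(-10.1), np.float64(-3.4))] 34.4833 [  2.11 -72.49]
35.1333
```

View pics/z_8.png

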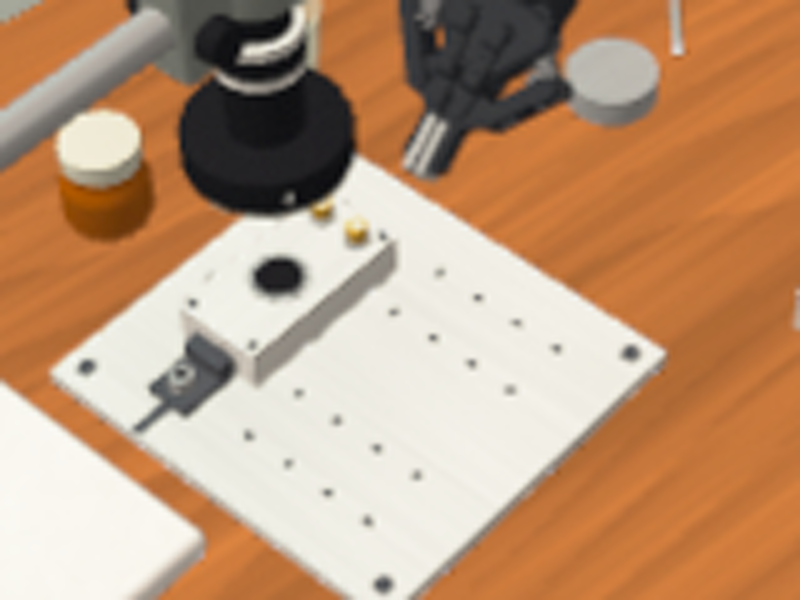

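View pics/t_8.png

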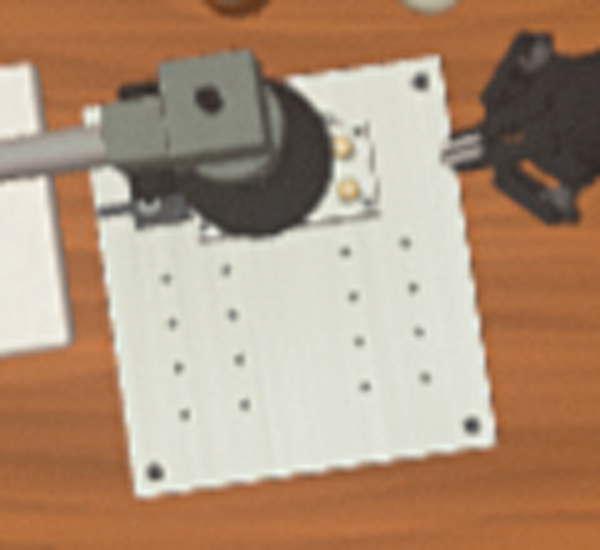

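```bash
python3 - <<'E'
from plan import *
js=np.array([.6425,.0828])
cen={}
for n,S in(('7',[(217,280),(279,322),(408,213)]),('8',[(193,302),(253,345),(382,236)])):
    g=cv2.cvtColor(cv2.imread(f'pics/side_{n}.png'),cv2.COLOR_BGR2GRAY).astype(float)
    out=[]
    for x,y in S:
        u,v=170+x/5,180+y/5; u0,v0=int(round(u)),int(round(v))
        w=g[v0-2:v0+3,u0-2:u0+3]; w=np.clip(np.median(w)-w-8,0,None)
        yy,xx=np.mgrid[-2:3,-2:3]; out.append((u0+(w*xx).sum()/w.sum(),v0+(w*yy).sum()/w.sum()))
    L=(onz("side",out,.042)[:,:2]-js)@JR*1000
    d=L[1]-L[2];print(n,L.round(1).tolist(),'yaw',np.degrees(np.arctan2(-d[0],d[1])).round(2))
# ECC registration of top patch in rectified (jig) plane z=42
def rect(n):
    im=cv2.cvtColor(cv2.imread(f'pics/side_{n}.png'),cv2.COLOR_BGR2GRAY)
    ys,xs=np.mgrid[-110:80:.5,-60:60:.5]
    W=np.stack([xs.ravel()/1000,ys.ravel()/1000],1)@JR.T+js
    p=proj("side",np.c_[W,np.full(len(W),.042)]).astype(np.float32)
    return cv2.remap(im,p[:,0].reshape(xs.shape),p[:,1].reshape(xs.shape),cv2.INTER_CUBIC)
a,b=rect('7'),rect('8')
cv2.imwrite('pics/rect.png',cv2.resize(np.hstack([a,b]),None,fx=1.4,fy=1.4))
M=np.float32([[1,0,0],[0,1,42]])
m=np.zeros(a.shape,np.uint8); m[60:290,60:176]=255
try:
    cc,M=cv2.findTransformECC(a,b,M,cv2.MOTION_EUCLIDEAN,(3,200,1e-6),m,5);print(cc,M)
    c=np.array([120,166,1.]);print('shift mm at centre',(M@c-c[:2])/2,'rot deg',np.degrees(np.arctan2(M[1,0],M[0,0])))
except Exception as e: print(e)
E
```

```text
7 [[25.9, 25.6], [-28.3, 24.6], [-27.3, -81.3]] yaw 0.5
8 [[25.0, 46.2], [-30.1, 46.4], [-27.2, -60.4]] yaw 1.56
0.92649559608685 [[ 9.9929798e-01  3.7464738e-02 -6.8584390e+00]
 [-3.7464738e-02  9.9929798e-01  4.6872646e+01]]
shift mm at centre [-0.36176765 21.13017094] rot deg -2.1470735
```

View pics/rect.png

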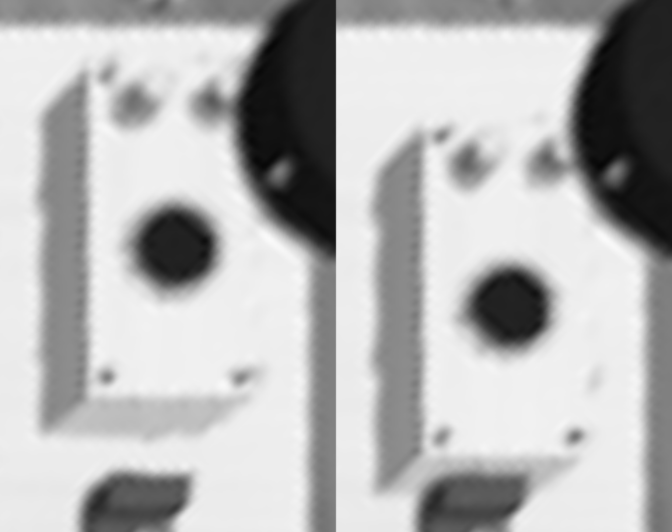

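```bash
cat > edge.py <<'E'
from plan import *
import sys
js=np.array([.6425,.0828])
def edge(n,y0,y1):
    im=cv2.cvtColor(cv2.imread(f'pics/side_{n}.png'),cv2.COLOR_BGR2GRAY)
    yl=np.arange(y0,y1,1.);xl=np.arange(-45,-15,.2)
    X,Y=np.meshgrid(xl,yl);W=np.stack([X.ravel()/1000,Y.ravel()/1000],1)@JR.T+js
    p=proj("side",np.c_[W,np.full(len(W),.042)]).astype(np.float32)
    r=cv2.remap(im,p[:,0].reshape(X.shape),p[:,1].reshape(X.shape),cv2.INTER_LINEAR)
    r=cv2.GaussianBlur(r.astype(np.float32),(0,0),4)
    g=np.gradient(r,axis=1);e=xl[g.argmax(1)]
    w=np.clip(g,0,None)**2;e=(w*xl).sum(1)/w.sum(1)
    k=np.polyfit(yl,e,1);res=e-np.polyval(k,yl);ok=abs(res)<1;k=np.polyfit(yl[ok],e[ok],1)
    return 'yaw deg',round(-np.degrees(k[0]),2),'x at y=-20',round(np.polyval(k,-20),2),'mid',round(np.polyval(k,(y0+y1)/2),2),'rms',res.std().round(2)
if __name__=="__main__":
  for n,s in(('5',-21),('6',-21),('7',-21),('8',0)): print(n,edge(n,-60+s,50+s))
  for n in sys.argv[1:]: print(n,edge(n,-60,50))
E
python3 edge.py
```

```text
5 ('yaw deg', np.float64(-1.01), 'x at y=-20', np.float64(-28.72), 'mid', np.float64(-28.83), 'rms', np.float64(0.95))
6 ('yaw deg', np.float64(-0.21), 'x at y=-20', np.float64(-28.57), 'mid', np.float64(-28.59), 'rms', np.float64(0.54))
7 ('yaw deg', np.float64(-0.22), 'x at y=-20', np.float64(-28.55), 'mid', np.float64(-28.58), 'rms', np.float64(0.56))
8 ('yaw deg', np.float64(-0.14), 'x at y=-20', np.float64(-29.04), 'mid', np.float64(-29.0), 'rms', np.float64(0.6))
```

The housing sits against the end stop and the stop has not moved. The edge fit shows the long side about 0.4 mm off its earlier position, with yaw unchanged, which is near the noise. There is time left, so I re-press gently on the pins and then touch the end again.

```bash
python3 - <<'E'
from plan import *
def Q(a): a=np.radians(a);return quat(jd([np.sin(a),0,-np.cos(a)]),jd([0,1,0]))
ctrl.movel(jw(-10,-165,110),max_speed=.25)
r=ctrl.ik(jw(-110,-120,110),Q(30));print(None if r is None else np.round(r,2))
E
```

```text
[ 0.73  0.52 -0.83  2.31  1.84  0.27  0.03]
```

```bash
python3 - <<'E'
from plan import *
def Q(a): a=np.radians(a);return quat(jd([np.sin(a),0,-np.cos(a)]),jd([0,1,0]))
ctrl.movep(jw(-110,-120,110),Q(30));print(get_state()['time'])
ctrl.movel(jw(-80,-25,45),frame=Q(36),max_speed=.2)
ctrl.movel(jw(-46,-10,23),max_speed=.12)
ctrl.movel(jw(-38,-10,23),max_speed=.05);print(JR.T@F()[:2],get_state()['time'])
x=-37.
while x<-26:
    ctrl.movel(jw(x,-10,23),max_speed=.05);f=JR.T@F()[:2]
    if f[0]<-10: break
    x+=1
s=get_state();print(x,f,s['time'],((s['tcp_pos'][:2]-J)@JR*1000).round(2))
ctrl.movel(jw(-75,-20,35),max_speed=.15)
ctrl.movel(jw(-105,-90,90),max_speed=.25)
print(get_state()['time'])
E
python3 look.py 9; python3 edge.py 9
```

```text
38.1417
[0.25981079 1.02897683] 39.8083
-33.0 [-12.72983541  -1.80355601] 41.0583 [-35.22  -9.89]
42.0333
5 ('yaw deg', np.float64(-1.01), 'x at y=-20', np.float64(-28.72), 'mid', np.float64(-28.83), 'rms', np.float64(0.95))
6 ('yaw deg', np.float64(-0.21), 'x at y=-20', np.float64(-28.57), 'mid', np.float64(-28.59), 'rms', np.float64(0.54))
7 ('yaw deg', np.float64(-0.22), 'x at y=-20', np.float64(-28.55), 'mid', np.float64(-28.58), 'rms', np.float64(0.56))
8 ('yaw deg', np.float64(-0.14), 'x at y=-20', np.float64(-29.04), 'mid', np.float64(-29.0), 'rms', np.float64(0.6))
9 ('yaw deg', np.float64(-0.2), 'x at y=-20', np.float64(-28.61), 'mid', np.float64(-28.56), 'rms', np.float64(0.68))
```

View pics/z_9.png

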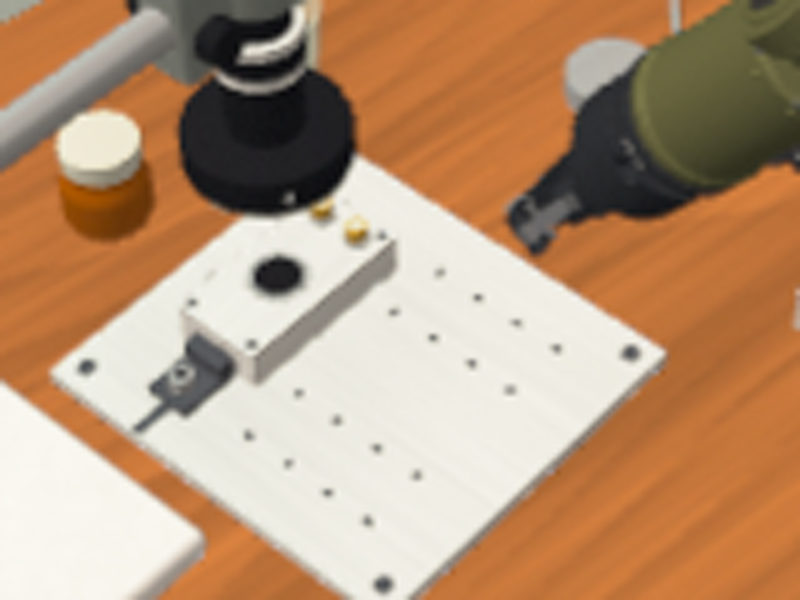

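```bash
python3 - <<'E'
from plan import *
a=np.radians(45);z=jd([0,np.sin(a),-np.cos(a)]);q=quat(z,-jd([1,0,0]))
ctrl.movel(jw(-110,-140,130),max_speed=.25)
ctrl.movep(jw(0,-165,110),q)
ctrl.movel(jw(4,-105,24),max_speed=.2)
ctrl.movel(jw(4,-78,24),max_speed=.08)
print(get_state()['time'],JR.T@F()[:2])
y=-76.;L=[]
while y<-66:
    ctrl.movel(jw(4,y,24),max_speed=.05);f=JR.T@F()[:2];s=get_state();L.append((y,round(f[1],1),round(f[0],1),((s['tcp_pos'][:2]-J)@JR*1000).round(2)[1]))
    if f[1]<-8: break
    y+=1
print(*L,s['time'])
ctrl.movel(jw(4,-125,30),max_speed=.15)
ctrl.movel(jw(-10,-170,110),max_speed=.2);print(get_state()['time'])
E
python3 look.py 10; python3 edge.py 10|tail -2
```

```text
45.8167 [ 0.57822809 -0.72423412]
(-76.0, np.float64(0.1), np.float64(-0.1), np.float64(-76.28)) (-75.0, np.float64(-0.4), np.float64(0.3), np.float64(-75.02)) (-74.0, np.float64(0.3), np.float64(0.7), np.float64(-73.9)) (-73.0, np.float64(-0.8), np.float64(0.2), np.float64(-72.86)) (-72.0, np.float64(-3.0), np.float64(-0.6), np.float64(-72.66)) (-71.0, np.float64(-6.2), np.float64(-0.8), np.float64(-72.6)) (-70.0, np.float64(-8.1), np.float64(-1.3), np.float64(-72.55)) 47.5667
48.7
8 ('yaw deg', np.float64(-0.14), 'x at y=-20', np.float64(-29.04), 'mid', np.float64(-29.0), 'rms', np.float64(0.6))
10 ('yaw deg', np.float64(-0.2), 'x at y=-20', np.float64(-28.63), 'mid', np.float64(-28.57), 'rms', np.float64(0.68))
```

View pics/z_10.png

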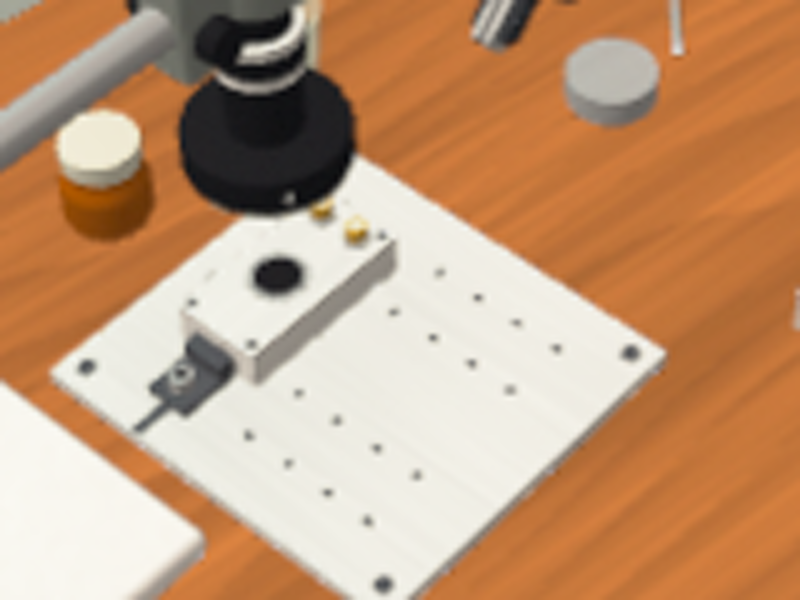

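View pics/top_10.png

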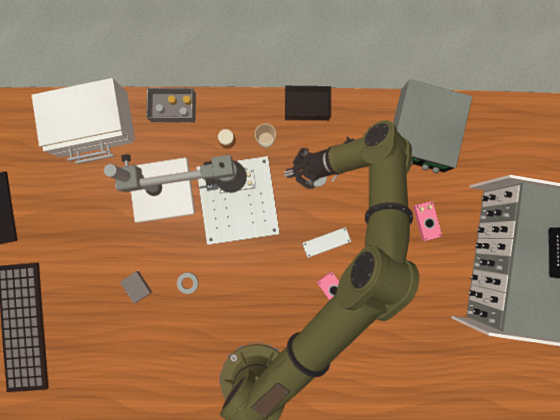

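The housing was already solid on the end stop, with force rising immediately at the same place as before (-72.6). The long side stayed at the pin position (-28.6 in the edge fit), and the robot is clear. I hand in now.

```bash
python3 - <<'E'
from station import ticket,get_state
print(get_state()['contact_force'],get_state()['time']); print(ticket.close_job())
E
```

```text
[-0.31802974 -0.00262065 -0.32450821] 48.8
the job is handed in; nothing more can be done
None
```

The housing is loaded in the inspection jig: flat on the plate, socket end away from the stop, long side on both back pins and plain end on the end stop. I handed the job in at 48.8 s with the robot clear of everything.

- **How it was done:** I gripped it across its 60 mm width and set it on the plate's front. Then I pushed it to the pins with the gripper leaning back clear of the ring light, and pushed the plain end home with the gripper leaning sideways.
- **A check that failed:** after the first end push, the edge fit in the side camera showed the long side about 0.4 mm off the pins. I re-pressed it against the pins to about 13 N, then touched the end again to about 8 N.
- **Last checks:**
  - The re-press stopped at the same place as the first pin push, within 0.03 mm.
  - The second end touch found solid contact at the same place as the first, within about 0.1 mm.
  - The edge fit is back at its on-pins value and did not change in the last push.
- **End stop and other items:** end-stop forces read no more than about 10 N, and the stop looks unmoved in the pictures. The bystanders in view in the last picture look where they were. The arm hid the wrench and most of the screwdriver in it, though it never worked near them.
- **Calibration disagreement:** the two cameras differed by about 5 mm in y, so I used their average and let force decide contact.

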